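# Break the stay and shut the instrument case

### The job

The instrument case stands with its lid propped open by a folding metal stay. Press the stay's knee down by its thumb plate so that the stay breaks, while the lid is still up, then swing the lid down until it is fully shut. Do not force the lid while the stay is still locked straight, and leave the oil bottle beside the case standing where it is.

Things in the scene. Friction and masses are not known exactly. Their poses are not given: they have to be found in the camera images.
- case: Grey case fixed to the desk, open top, 200 (x) x 160 (y) x 80 mm. Origin: centre of its underside; x points from its front (handle) to its hinge side, z up. Lid hinge line: x=+100, z=80, along y. Inside its +y wall is the steel stay. The stay's flat thumb plate (24 x 32 mm), at the knee, starts with its top centre at x=-14, y=+47, z=104 mm, front edge about 10 mm lower.
- stay_knee (a joint): Knee of the two-link folding stay, rad: 0 = locked, just past straight; grows as the knee goes down towards the case floor (about 0.75 with the thumb plate pressed 25 mm down, which draws the lid down 0.15; 1.6 with the lid shut). A push of about 5 N down on the thumb plate breaks it; it stays where it is left.
- case_lid (a joint): Lid, 200 mm from hinge to free edge, 160 wide, 8 thick, no handle. Rad: 0 = propped open, leaning 80 degrees up from shut, free edge about 277 mm above the desk; grows as it closes, 1.40 = shut, its top then 88 mm above the desk. Stiff hinge: it stays where it is left. Push its outer (hinge-side) face near the free edge, 2 N, towards the front and down.
- oil_bottle: Small loose oil bottle, 34 mm across, 96 mm tall, red collar and pointed nozzle, standing on the desk beside the case on its -y side, its axis 45 to 90 mm from the case wall. Origin: centre of its underside, z up. To be left alone.

How it is judged:
On the way:
1. the stay is broken at its knee (folded at least 0.25 rad from its locked position) while the lid is still up (moved less than 0.7 rad from its propped position) (value of joint stay_knee above 0.25 rad and value of joint case_lid below 0.7 rad), for 0.2 s.
At the end, for the whole second after the job is handed in: The lid is shut to within 5 degrees (case_lid above 1.31 rad) and the oil bottle stands upright within 30 mm of where it stood (value of joint case_lid above 1.31 rad and distance of oil_bottle from where it was at the start of the episode below 0.03 m and angle between oil_bottle's own z axis and vertical below 0.17 rad); the robot touches nothing.
It fails at once if the lid is pushed with more than 20 N while the stay is still locked (value of joint stay_knee below 0.1 rad and contact force between anything else and case_lid above 20 N).
It fails at once if the oil bottle is knocked over (angle between oil_bottle's own z axis and vertical above 0.6 rad).
It also fails if it takes over 56 s, if anything falls off the work surface, if the arm or the gripper's body presses on something with over 40 N, if the wrist force passes 120 N, or if a joint passes its speed limit or range.

### The arm

A 6-joint arm with a two-finger parallel gripper is mounted at the origin on the work surface; the furniture and walls round the work are solid. World frame = base frame: x ahead of the robot, y to its left, z up, the work surface at z = 0. Lengths are in m, angles in rad, forces in N, time in s.
With the tool pointing down it reaches from about 0.275 to 1 m from the base axis. Payload 8.4 kg.
Tool frame: the origin (TCP) lies at the very end of the fingers, on their centre line; the grasp point (between the pads) lies 19 mm behind it; z points along the fingers, y is the direction in which the jaws open and shut (so a half turn about z gives the same grasp; the last joint's range is limited). The gripper opens to 85 mm and grips with 20 to 120 N. Pads are 22 mm wide; open, the fingers measure 114 mm over their backs; the gripper's body (76 mm by 85 mm) begins 54 mm behind the grasp point. The pads swing forward as they close: fully open they stand 13 mm farther back than shut.
Start: joints at [1.314, 0.353, 1.633, -0, 1.155, -0.002], TCP at [0.158, 0.605, 0.231] pointing down, gripper open.
Joint ranges: [-2.63, 2.63], [-0.92, 2.1], [0.06, 2.66], [-1.3, 4.44], [0, 2.69], [-3.02, 3.02]. Speed limits (rad/s): [2.22, 2.22, 2.79, 3.14, 3.14, 3.14].

### API

Orientations are given as a 3x3 rotation matrix whose columns are the frame's x, y, z axes.
In Python, from plant import manip gives the robot as it stands.
- The arm moves only by the shell command python3 -m crank 'ROWS' [FORCE]. ROWS is JSON, a list of rows, each a list of 7 numbers: the shift along the tool's x, y, z scaled (see below), then the turn, a rotation vector about the tool's x, y, z scaled (see below), then the closure, from 0 (fully open) to 1 (shut). A call has exactly 8 rows; each row is the pose to reach, as a shift and turn from the pose commanded when the call began, along the tool's axes at that moment; what a row does not reach only later rows make up. The controller multiplies each number of a shift by 0.5 m and each number of a turn by 90 degrees. A row lasts 1/12 s, in which the tool goes at most 41.7 mm and 7.16 degrees, less where a joint would pass 70% of its speed; a pose out of reach is approached as far as the arm can. A call with a number of a shift or a turn outside -1 to 1 is refused whole. A call with a gripper value outside its range is refused whole. The fingers move at their own pace and stop on an object; FORCE is the grip in N (left out, the last holds). Time passes only in rows, so rows that repeat a pose let the fingers close, or fill a call up. It gives the time, the measured TCP pose, the force and the opening at its end, in the units of the state.
- manip.observe(): the state, without advancing time (a new reading comes with each control period).
- manip.grab_frame(name): name is "scene" or "top" or "wrist"; returns the picture (480x640x3 uint8, red, green, blue); there is no depth.
- manip.get_calibration(name): a dict with "intrinsics" (3x3 intrinsics, pixels), "origin" and "rotation" of the camera in the world. Camera axes: x right, y down, z forward; pixel columns grow to the right and rows downward; lengths in m; the calibration is good to about 2 mm. The wrist camera is an equidistant fisheye: a pixel r from the principal point sees the ray r / f radians off the axis. A picture is of the moment at which its call begins: read the wrist's pose just before it. get_calibration takes no time and is no camera call; for the wrist camera it gives the pose at the moment of the call.
- manip.job_done(): hands the job in, once; it reports no verdict.
Trained networks look in the newest picture that a camera, given by its name, has taken for a name from the list of things; names that differ only in an ending like _2 or _b are one class to them, and where a whole thing is asked for, a point or a joint stands for the part that bears it (a point fixed in the world has none). Each returns a list of dicts, best first, with "confidence" (0 to 1); they miss things now and then, are a little off and sometimes report something else, mostly with a low value. They report only what shows in the picture. A call takes as long as a camera call.
- manip.spot_in(camera, name): "location" ([x, y, z] in m, in world coordinates, good to about 4 mm: the middle of the surface that is visible of it).
The state is a dict: "t": time; "qpos": joint angles; "dq": joint speeds; "joint_efforts": joint torques, N m; "tcp_pos": TCP position; "orientation": TCP orientation; "wrist_force": force on the tool from outside, world axes, zero at the start; "moment": the same for the moment, N m; "gripper_width": finger opening in m.
Only numpy, scipy, OpenCV 4.12 (cv2) and the standard library are available. Lean on these libraries where they do the work, as an engineer would, in place of code of your own. Each camera call takes 0.05 s, during which the arm holds its last target.

## Working session

There is one attempt and no reset: what is moved stays moved. The work goes in short steps, Python scripts to look and compute and a shell command to move; the robot and the scene stay as the last step left them, time stands still between calls to the robot, and variables do not carry over. Pictures are saved under pics/ and viewed, and the job is handed in when it is done.

```bash
ls; mkdir -p pics; python3 - <<'E'
from plant import manip
import cv2,numpy as np
np.set_printoptions(precision=4,suppress=True)
s=manip.observe(); print({k:np.round(v,3).tolist() for k,v in s.items()})
for n in ["scene","top"]:
    im=manip.grab_frame(n); cv2.imwrite(f"pics/{n}0.png",im[:,:,::-1])
    c=manip.get_calibration(n); print(n,c)
    for o in ["case","stay_knee","case_lid","oil_bottle"]:
        print(o,manip.spot_in(n,o)[:2])
E
```

```text
pics
{'t': 0.0, 'qpos': [1.314, 0.354, 1.634, -0.0, 1.155, -0.002], 'dq': [-0.001, -0.0, 0.001, 0.002, 0.001, -0.001], 'joint_efforts': [-0.001, -60.527, -34.205, -0.0, 0.01, -0.0], 'tcp_pos': [0.157, 0.604, 0.231], 'orientation': [[-0.968, 0.252, -0.0], [0.252, 0.968, -0.001], [-0.0, -0.001, -1.0]], 'wrist_force': [0.199, -0.497, -0.842], 'moment': [0.029, -0.031, 0.07], 'gripper_width': 0.085}
scene {'intrinsics': array([[493.2978,   0.    , 327.2452],
       [  0.    , 493.2978, 237.3972],
       [  0.    ,   0.    ,   1.    ]]), 'origin': array([0.5727, 0.3644, 0.7456]), 'rotation': array([[-0.9995, -0.0248,  0.0188],
       [-0.0312,  0.7989, -0.6007],
       [-0.0001, -0.601 , -0.7993]])}
case [{'location': [0.588, -0.1449, 0.0498], 'confidence': 0.82}]
stay_knee []
case_lid [{'location': [0.6416, -0.1141, 0.2317], 'confidence': 0.96}]
oil_bottle [{'location': [0.568, -0.2747, 0.0498], 'confidence': 0.64}]
top {'intrinsics': array([[502.5715,   0.    , 314.7815],
       [  0.    , 502.5715, 237.1187],
       [  0.    ,   0.    ,   1.    ]]), 'origin': array([ 0.4471, -0.1589,  0.9357]), 'rotation': array([[ 0.0186, -0.9866,  0.1619],
       [-0.9991, -0.0121,  0.0408],
       [-0.0383, -0.1625, -0.986 ]])}
case [{'location': [0.5758, -0.1375, 0.024], 'confidence': 0.91}]
stay_knee [{'location': [0.6111, -0.0836, 0.1169], 'confidence': 0.57}]
case_lid [{'location': [0.6307, -0.159, 0.2723], 'confidence': 0.67}]
oil_bottle [{'location': [0.5633, -0.2801, 0.054], 'confidence': 0.77}]
```

View pics/scene0.png

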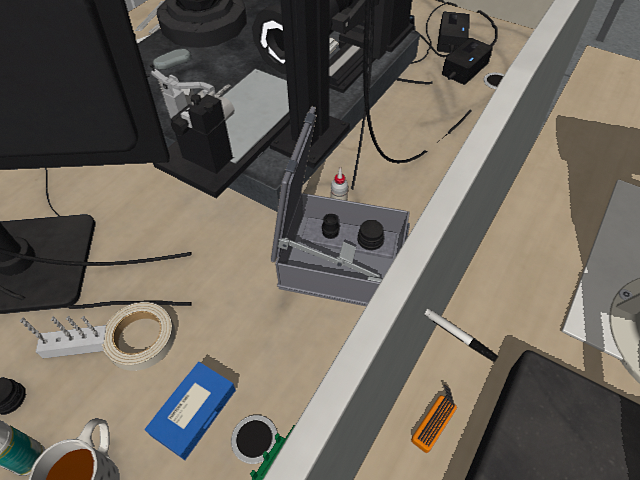

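View pics/top0.png

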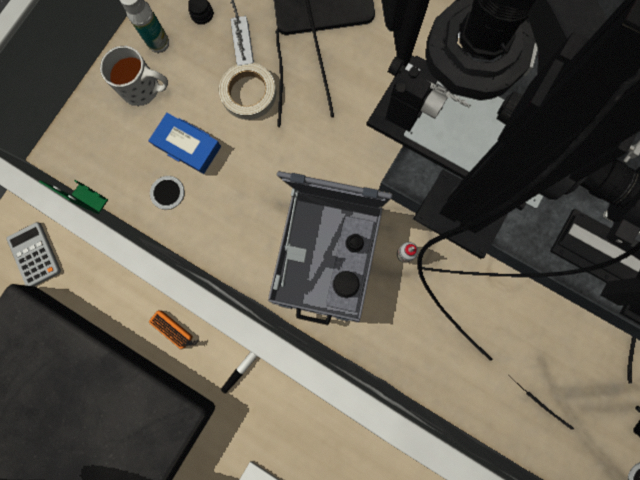

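```bash
python3 - <<'E'
import cv2
a=cv2.imread("pics/top0.png")[160:340,240:460]; cv2.imwrite("pics/top0z.png",cv2.resize(a,None,fx=3.6,fy=3.3,interpolation=cv2.INTER_CUBIC))
a=cv2.imread("pics/scene0.png")[90:320,230:450]; cv2.imwrite("pics/scene0z.png",cv2.resize(a,None,fx=2.6,fy=2.6,interpolation=cv2.INTER_CUBIC))
E
```

```text
(no output)
```

View pics/top0z.png

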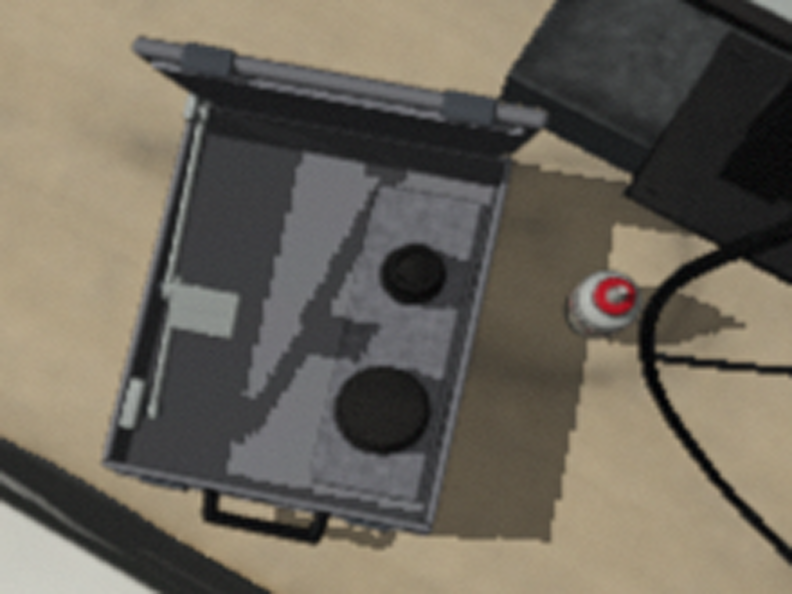

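View pics/scene0z.png

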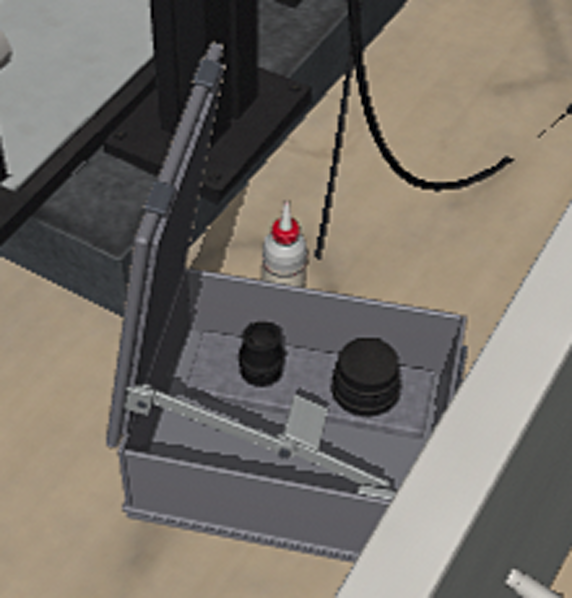

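```bash
cat > h.py <<'E'
import numpy as np, cv2
from plant import manip
np.set_printoptions(precision=4,suppress=True)
C={n:manip.get_calibration(n) for n in ["scene","top"]}
def proj(n,P):
    c=C[n]; p=(np.atleast_2d(P)-c["origin"])@c["rotation"]; return (p[:,:2]/p[:,2:])@np.diag([c["intrinsics"][0,0]]*2)+c["intrinsics"][:2,2]
def ray(n,uv):
    c=C[n]; d=np.r_[(np.array(uv)-c["intrinsics"][:2,2])/c["intrinsics"][0,0],1]; return c["origin"],c["rotation"]@d
def onz(n,uv,z):
    o,d=ray(n,uv); return o+d*(z-o[2])/d[2]
def tri(u1,u2):
    o1,d1=ray("scene",u1); o2,d2=ray("top",u2)
    d1/=np.linalg.norm(d1); d2/=np.linalg.norm(d2)
    A=np.c_[d1,-d2]; s=np.linalg.lstsq(A,o2-o1,rcond=None)[0]
    return (o1+d1*s[0]+o2+d2*s[1])/2, np.linalg.norm(o1+d1*s[0]-o2-d2*s[1])
E
python3 - <<'E'
from h import *
from scipy.optimize import least_squares
T=lambda u,v:(240+u/3.6,160+v/3.3)
S=lambda u,v:(230+u/2.6,90+v/2.6)
obs=[("top",(-100,80,80),T(105,465)),("top",(-100,-80,80),T(432,530)),("top",(100,-80,80),T(510,163)),
("top",(-14,47,104),T(202,310)),
("scene",(100,80,80),S(123,452)),("scene",(100,80,0),S(127,512)),("scene",(-100,-80,80),S(466,317)),("scene",(-14,47,104),S(307,420))]
def w(p,P):
    c,s=np.cos(p[2]),np.sin(p[2]); P=np.array(P)/1000; return np.array([p[0]+c*P[0]-s*P[1],p[1]+s*P[0]+c*P[1],P[2]])
f=lambda p:np.concatenate([proj(n,w(p,P))[0]-np.array(o) for n,P,o in obs])
r=least_squares(f,[0.58,-0.14,-0.2],loss="soft_l1"); print(r.x); print(f(r.x).reshape(-1,2))
p=r.x
print("plate",w(p,(-14,47,104)),"lid edge mid",w(p,(65,0,277)),"L",w(p,(65,80,277)),"R",w(p,(65,-80,277)),"hinge L",w(p,(100,80,80)))
print("bottle", onz("top",T(605,300),0.07))
# wall: same-x points
for uv in [(0,160),(250,330),(500,478)]:
    print([onz("top",uv,z) for z in (0,.1,.2)])
E
```

```text
[ 0.5587 -0.1417 -0.19  ]
[[-2.2003  0.7549]
 [-0.2733  0.8636]
 [ 0.355  -2.2826]
 [-0.4838  0.565 ]
 [-2.4995 -1.3022]
 [-0.161   1.1499]
 [ 0.2641 -2.2312]
 [-0.0245 -1.1631]]
plate [ 0.5538 -0.0929  0.104 ] lid edge mid [ 0.6225 -0.154   0.277 ] L [ 0.6376 -0.0754  0.277 ] R [ 0.6074 -0.2326  0.277 ] hinge L [ 0.672 -0.082  0.08 ]
bottle [ 0.5671 -0.2846  0.07  ]
[array([0.7483, 0.5086, 0.    ]), array([0.7161, 0.4373, 0.1   ]), array([0.6839, 0.366 , 0.2   ])]
[array([ 0.426, -0.004,  0.   ]), array([ 0.4282, -0.0205,  0.1   ]), array([ 0.4305, -0.0371,  0.2   ])]
[array([ 0.1831, -0.448 ,  0.    ]), array([ 0.2113, -0.4171,  0.1   ]), array([ 0.2395, -0.3862,  0.2   ])]
```

```bash
python3 - <<'E'
import cv2
a=cv2.imread("pics/top0.png")[140:480,0:520]; cv2.imwrite("pics/top0w.png",cv2.resize(a,None,fx=1.5,fy=1.5))
a=cv2.imread("pics/scene0.png")[0:480,240:640]; cv2.imwrite("pics/scene0w.png",cv2.resize(a,None,fx=1.25,fy=1.25))
E
```

```text
(no output)
```

View pics/top0w.png

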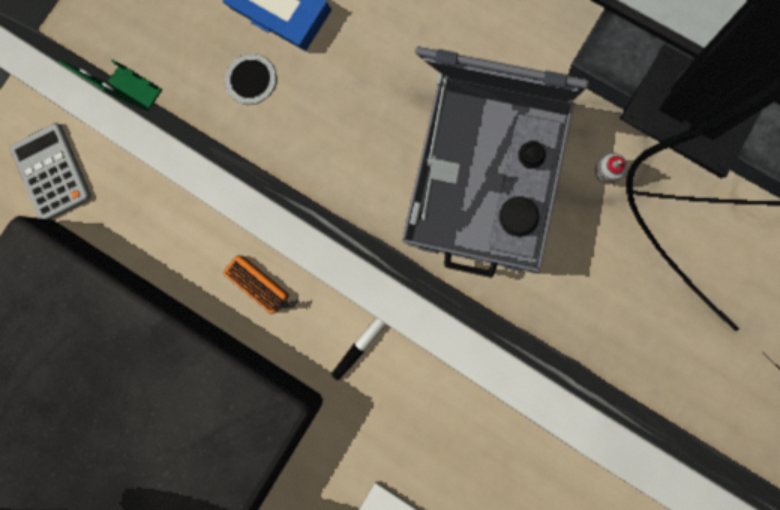

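View pics/scene0w.png

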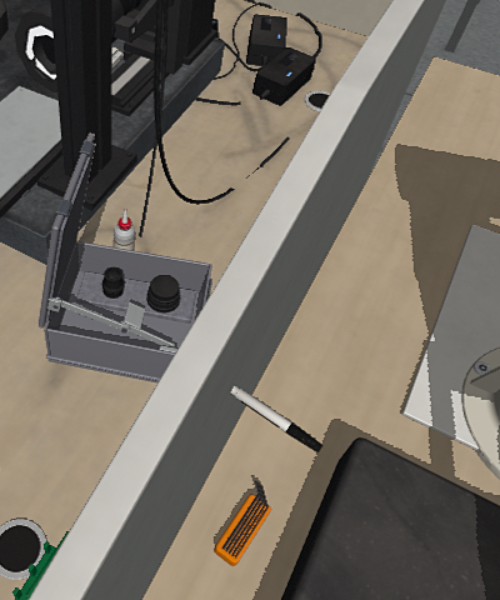

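```bash
python3 - <<'E'
from h import *
def line(t1,t2,s1,s2):
    # points on top-line rays intersect scene plane
    o,a=ray("scene",s1); _,b=ray("scene",s2); n=np.cross(a,b)
    out=[]
    for t in (t1,((t1[0]+t2[0])/2,(t1[1]+t2[1])/2),t2):
        o2,d=ray("top",t); out.append(o2+d*(n@(o-o2))/(n@d))
    return np.array(out)
print(line((0,154.7),(503,480),(548,4),(268,480)))
print(line((0,183.3),(445,480),(589.6,0),(308,480)))
# lid hinge & boom
for u1,u2 in [((415,63),(415,63))]: pass
import json
print(manip.get_calibration("wrist"))
E
```

```text
[[ 0.6942  0.3706  0.195 ]
 [ 0.4484 -0.0534  0.2908]
 [ 0.2816 -0.3411  0.3559]]
[[ 0.6402  0.3451  0.223 ]
 [ 0.429  -0.0108  0.2626]
 [ 0.2619 -0.2926  0.2939]]
{'intrinsics': array([[371.6483,   0.    , 324.5542],
       [  0.    , 371.6483, 239.7419],
       [  0.    ,   0.    ,   1.    ]]), 'origin': array([0.0759, 0.6248, 0.3723]), 'rotation': array([[ 0.2524,  0.916 ,  0.3118],
       [ 0.9676, -0.2386, -0.0824],
       [-0.0011,  0.3225, -0.9466]])}
```

```bash
python3 - <<'E'
from h import *
# near bottom edge from scene; near top edge vertical above
A=onz("scene",(360,472),0);B=onz("scene",(240+330*.8,240*.8),0);print(A,B)
n=np.cross(B-A,[0,0,1])
for uv in [(308,480),(400,323),(450,238),(589.6,0)]:
    o,d=ray("scene",uv); print("scene near top",o+d*(n@(A-o))/(n@d))
for uv in [(0,183.3),(222,331),(445,480)]:
    o,d=ray("top",uv); print("top near top",o+d*(n@(A-o))/(n@d))
# far bottom from top view dark/desk boundary: crop (40,25),(780,490)
A=onz("top",(40/1.5,140+25/1.5),0);B=onz("top",(520,140+490/1.5),0);print(A,B)
n=np.cross(B-A,[0,0,1])
for uv in [(0,154.7),(250,316.5),(503,480)]:
    o,d=ray("top",uv); print("far",o+d*(n@(A-o))/(n@d))
for uv in [(548,4),(408,242),(268,480)]:
    o,d=ray("scene",uv); print("far s",o+d*(n@(A-o))/(n@d))
E
```

```text
[0.5319 0.2113 0.    ] [ 0.2349 -0.3224 -0.    ]
scene near top [0.5853 0.3073 0.4429]
scene near top [0.5262 0.2009 0.4291]
scene near top [0.4782 0.1148 0.4169]
scene near top [ 0.1795 -0.422   0.3451]
top near top [ 0.7151  0.5404 -0.0533]
top near top [0.4262 0.0213 0.1202]
top near top [ 0.2446 -0.305   0.2342]
[0.7555 0.4552 0.    ] [ 0.2026 -0.483   0.    ]
far [0.6506 0.2771 0.3259]
far [ 0.4491 -0.0646  0.3701]
far [ 0.2947 -0.3267  0.4017]
far s [ 0.2526 -0.3981  0.35  ]
far s [ 0.4824 -0.0083  0.2443]
far s [0.639  0.2575 0.1722]
```

```bash
python3 - <<'E'
import cv2
g=cv2.cvtColor(cv2.imread("pics/scene0.png"),cv2.COLOR_BGR2GRAY)
for r in (60,120,200,300,400,460):
    row=g[r].astype(int); print(r,[(c,row[c-1],row[c+2]) for c in range(250,600) if abs(row[c+2]-row[c-1])>25])
g=cv2.cvtColor(cv2.imread("pics/top0.png"),cv2.COLOR_BGR2GRAY)
for c in (20,130,200,300,400,450):
    col=g[:,c].astype(int); print(c,[(r,col[r-1],col[r+2]) for r in range(100,478) if abs(col[r+2]-col[r-1])>30])
E
```

```text
60 [(271, np.int64(33), np.int64(59)), (274, np.int64(59), np.int64(18)), (276, np.int64(29), np.int64(113)), (277, np.int64(18), np.int64(221)), (278, np.int64(30), np.int64(255)), (279, np.int64(113), np.int64(255)), (280, np.int64(221), np.int64(255)), (283, np.int64(255), np.int64(65)), (284, np.int64(255), np.int64(17)), (285, np.int64(255), np.int64(26)), (286, np.int64(65), np.int64(26)), (334, np.int64(38), np.int64(73)), (335, np.int64(33), np.int64(137)), (336, np.int64(35), np.int64(159)), (337, np.int64(73), np.int64(157)), (345, np.int64(158), np.int64(85)), (346, np.int64(161), np.int64(38)), (347, np.int64(145), np.int64(31)), (348, np.int64(85), np.int64(34)), (373, np.int64(19), np.int64(65)), (374, np.int64(16), np.int64(65)), (375, np.int64(37), np.int64(68)), (395, np.int64(66), np.int64(38)), (396, np.int64(68), np.int64(40)), (411, np.int64(45), np.int64(107)), (412, np.int64(40), np.int64(162)), (413, np.int64(52), np.int64(154)), (414, np.int64(107), np.int64(151)), (415, np.int64(162), np.int64(130)), (416, np.int64(154), np.int64(44)), (417, np.int64(151), n
[... 13398 characters left out ...]
p.int64(154)), (273, np.int64(63), np.int64(154)), (313, np.int64(156), np.int64(110)), (314, np.int64(157), np.int64(48)), (315, np.int64(147), np.int64(14)), (316, np.int64(110), np.int64(14)), (318, np.int64(14), np.int64(60)), (319, np.int64(14), np.int64(116)), (320, np.int64(23), np.int64(149)), (321, np.int64(60), np.int64(154)), (322, np.int64(116), np.int64(150)), (420, np.int64(144), np.int64(102)), (421, np.int64(141), np.int64(54)), (422, np.int64(130), np.int64(40)), (423, np.int64(102), np.int64(39)), (443, np.int64(36), np.int64(84)), (444, np.int64(38), np.int64(140)), (445, np.int64(47), np.int64(178)), (446, np.int64(84), np.int64(187)), (447, np.int64(140), np.int64(192))]
```

```bash
python3 - <<'E'
from h import *
from scipy.optimize import least_squares
E={("scene","n",1):[(541,60),(507,120),(462,200),(405,300),(349,400),(315,460)],
("scene","n",0):[(578,60),(546,120),(503,200),(449,300),(395,400),(363,460)],
("scene","f",1):[(514.5,60),(477.5,120),(430,200),(370,300),(310,400),(274,460)],
("top","f",1):[(20,170),(130,240.5),(200,285.5),(300,350),(400,415),(450,446)],
("top","n",1):[(20,197),(130,271),(200,317),(300,383.5),(400,450)]}
def f(p):
    th,d,t,h=p; n=np.array([np.cos(th),np.sin(th)]);out=[]
    for (c,s,k),L in E.items():
        dd=d+(t if s=="f" else 0)
        for uv in L:
            P=onz(c,uv,h if k else 0.); out.append(P[:2]@n-dd)
    return np.array(out)*1000
r=least_squares(f,[-0.5,0.4,0.03,0.2],loss="soft_l1");print(r.x,r.cost);print(np.round(f(r.x),1))
E
```

```text
[-0.5373  0.3745  0.0365  0.2891] 191.04117257051703
[ 19.6  13.7   7.3   2.   -2.8  -4.8  -5.1  -9.6 -13.6 -17.  -19.6 -21.4
  18.6  12.3   4.   -3.3  -8.7 -11.4   0.4   0.4   0.2  -0.2  -1.1  -0.
   6.6   3.8   3.2   1.7   0.2]
```

```bash
python3 - <<'E'
from h import *
# (scene,top): tape roll, black disc, orange comb, laptop corner, calc?; blue box
for nm,s,t in [("tape",(138,332),(248,90)),("disc",(255,443),(167,193)),("orange",(434,422),(172,330)),("pencapblack",(495,358),(222,392)),("pen tip",(428,312),(255,352)),("laptopcorner",(508,338),(213,405))]:
    print(nm,onz("scene",s,0),onz("top",t,0),tri(s,t))
E=[(578,60),(546,120),(503,200),(449,300),(395,400),(363,460)]
for e in E: print(onz("scene",e,0))
E
```

```text
tape [0.8968 0.0093 0.    ] [0.8965 0.0187 0.    ] (array([0.8903, 0.0161, 0.014 ]), np.float64(0.0008724793166935583))
disc [0.6827 0.1775 0.    ] [0.6839 0.1682 0.    ] (array([ 0.6862,  0.1735, -0.0148]), np.float64(0.0027374903923111844))
orange [0.4222 0.1398 0.    ] [0.4232 0.1413 0.    ] (array([0.423 , 0.1406, 0.0026]), np.float64(0.0005491412872913081))
pencapblack [0.3149 0.0366 0.    ] [0.3147 0.0426 0.    ] (array([0.3168, 0.0405, 0.0083]), np.float64(0.001928981223533655))
pen tip [ 0.4143 -0.0429  0.    ] [ 0.3866 -0.0147  0.    ] (array([ 0.4047, -0.0232,  0.0314]), np.float64(0.03277978424985813))
laptopcorner [0.2876 0.0011 0.    ] [0.2917 0.0578 0.    ] (array([0.31  , 0.0385, 0.0747]), np.float64(0.012096441629086945))
[-0.0414 -0.7911  0.    ]
[ 0.0973 -0.5497  0.    ]
[ 0.2409 -0.3007  0.    ]
[ 0.376  -0.0673  0.    ]
[0.478 0.109 0.   ]
[0.5275 0.1955 0.    ]
```

```bash
python3 - <<'E'
from h import *
n=np.array([1,-.5766,0]);n/=np.linalg.norm(n);d0=0.415*n[0]
for c,L in [("scene",[(541,60),(507,120),(462,200),(405,300),(349,400),(315,460)]),("top",[(20,197),(130,271),(200,317),(300,383.5),(400,450)])]:
  for uv in L:
    o,d=ray(c,uv); print(c,o+d*(d0-n@o)/(n@d))
for c,L in [("scene",[(514.5,60),(477.5,120),(430,200),(370,300),(310,400),(274,460)]),("top",[(20,170),(130,240.5),(200,285.5),(300,350),(400,415),(450,446)]),("scene",[(541,60),(507,120),(462,200),(405,300),(349,400),(315,460)]),("top",[(20,197),(130,271),(200,317),(300,383.5),(400,450)])]:
  for h in (0.2,.25,.3):
    P=np.array([onz(c,uv,h) for uv in L]); k=np.polyfit(P[:,1],P[:,0],1); print(c,h,k, k[1]/np.hypot(1,k[0]))
E
```

```text
scene [ 0.3871 -0.0484  0.4786]
scene [0.4281 0.0228 0.4661]
scene [0.4739 0.1022 0.4505]
scene [0.5228 0.1869 0.4374]
scene [0.5619 0.2547 0.4227]
scene [0.5827 0.2908 0.4165]
top [0.662  0.4284 0.0465]
top [0.522  0.1855 0.1049]
top [0.4478 0.0568 0.1257]
top [ 0.3523 -0.1087  0.1594]
top [ 0.2692 -0.2529  0.1889]
scene 0.2 [0.5371 0.5008] 0.4412234565548939
scene 0.25 [0.5371 0.4895] 0.4312272395730288
scene 0.3 [0.5371 0.4781] 0.42123102259116385
top 0.2 [0.5979 0.4696] 0.4030557440450281
top 0.25 [0.5979 0.4745] 0.407281394660035
top 0.3 [0.5979 0.4795] 0.4115070452750421
scene 0.2 [0.5486 0.4563] 0.4000699724754924
scene 0.25 [0.5486 0.4487] 0.3933586543196153
scene 0.3 [0.5486 0.441 ] 0.3866473361637383
top 0.2 [0.6097 0.4251] 0.3629143019460478
top 0.25 [0.6097 0.4331] 0.3698122443998573
top 0.3 [0.6097 0.4412] 0.37671018685366686
```

```bash
python3 - <<'E'
from h import *
print("column base", onz("top",(460,222),.03),onz("top",(435,205),.03), "monitor base",onz("scene",(100,215),0), "micro base corner top",onz("top",(383,180),0.05))
E
python3 -m crank '[[0,0,-0.44,0,0,0.6,1],[0,0,-0.44,0,0,0.6,1],[0,0,-0.44,0,0,0.6,1],[0,0,-0.44,0,0,0.6,1],[0,0,-0.44,0,0,0.6,1],[0,0,-0.44,0,0,0.6,1],[0,0,-0.44,0,0,0.6,1],[0,0,-0.44,0,0,0.6,1]]' 60
```

```text
column base [ 0.6269 -0.3848  0.03  ] [ 0.6581 -0.3404  0.03  ] monitor base [ 1.0367 -0.237   0.    ] micro base corner top [ 0.6989 -0.2439  0.05  ]
t: 1.17
tcp_pos: [0.1577, 0.6052, 0.4531]
orientation: [[-0.358, 0.934, 0.001], [0.934, 0.358, 0.003], [0.002, 0.002, -1.0]]
wrist_force: [0.1, -0.3, -0.6]
gripper_width: -0.0004
```

```bash
python3 -m crank '[[-0.56,0.07,0,0,0,0.36,1],[-0.56,0.07,0,0,0,0.36,1],[-0.56,0.07,0,0,0,0.36,1],[-0.56,0.07,0,0,0,0.36,1],[-0.56,0.07,0,0,0,0.36,1],[-0.56,0.07,0,0,0,0.36,1],[-0.56,0.07,0,0,0,0.36,1],[-0.56,0.07,0,0,0,0.36,1]]'; python3 - <<'E'
from h import *
s=manip.observe(); print(s["qpos"],s["tcp_pos"]); print(s["orientation"]); print(manip.get_calibration("wrist"))
cv2.imwrite("pics/w1.png",manip.grab_frame("wrist")[:,:,::-1])
cv2.imwrite("pics/s1.png",manip.grab_frame("scene")[:,:,::-1])
E
```

```text
t: 1.83
tcp_pos: [0.2941, 0.3526, 0.452]
orientation: [[0.194, 0.981, 0.002], [0.981, -0.194, -0.001], [-0.0, 0.002, -1.0]]
wrist_force: [-0.3, 1.0, 1.0]
gripper_width: 0.0003
[ 0.8739 -0.0605  1.6473 -0.0021  1.5541  1.0695] [0.2941 0.3526 0.452 ]
[[ 0.1943  0.9809  0.0021]
 [ 0.9809 -0.1943 -0.0009]
 [-0.0004  0.0022 -1.    ]]
{'intrinsics': array([[371.6483,   0.    , 324.5542],
       [  0.    , 371.6483, 239.7419],
       [  0.    ,   0.    ,   1.    ]]), 'origin': array([0.3088, 0.4333, 0.593 ]), 'rotation': array([[ 0.9809, -0.1848, -0.061 ],
       [-0.1946, -0.9279, -0.3181],
       [ 0.0022,  0.3239, -0.9461]])}
```

View pics/w1.png

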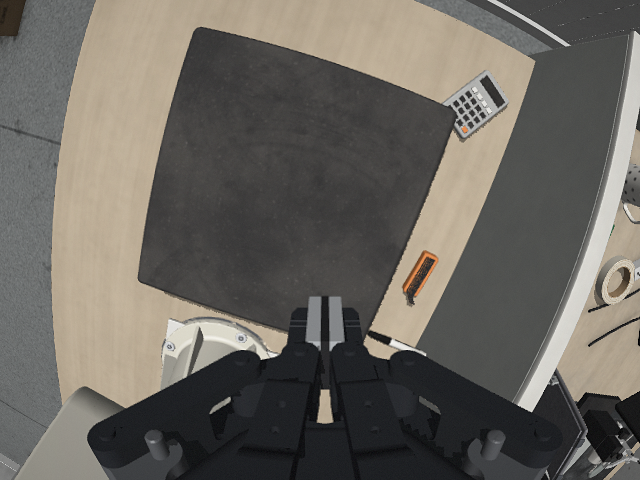

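View pics/s1.png

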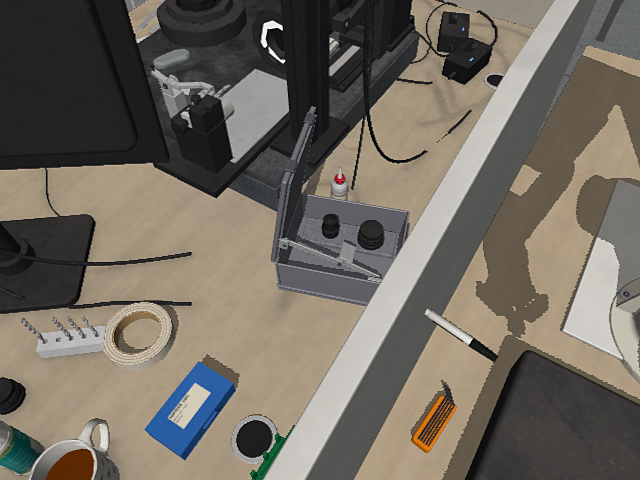

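```bash
cat >> h.py <<'E'
def wray(c,uv):
    K=c["intrinsics"]; v=(np.array(uv)-K[:2,2])/K[0,0]; th=np.linalg.norm(v); d=np.r_[v/th*np.sin(th),np.cos(th)]; return c["origin"],c["rotation"]@d
E
python3 - <<'E'
from h import *
c=manip.get_calibration("wrist")
g=cv2.cvtColor(cv2.imread("pics/w1.png"),cv2.COLOR_BGR2GRAY).astype(int)
n=np.array([1,-.5766,0]);n/=np.linalg.norm(n);d0=0.415*n[0]
for r in (120,180,240,300,340,380):
    row=g[r]; e=[k for k in range(420,636) if abs(row[k+2]-row[k-1])>30]; print(r,e)
def at(uv,z): o,d=wray(c,uv); return o+d*(z-o[2])/d[2]
def pl(uv): o,d=wray(c,uv); return o+d*(d0-n@o)/(n@d)
for uv in [(516,120),(495,180),(468,240)]: print(at(uv,0))
for uv in [(622,120),(607,180),(590,240),(565,300),(545,340),(520,380)]: print(pl(uv))
E
```

```text
120 [454, 455, 456, 457, 458, 459, 460, 461, 463, 464, 465, 466, 467, 468, 471, 472, 473, 474, 478, 479, 480, 485, 486, 487, 489, 490, 491, 514, 515, 516, 612, 615, 617, 618, 619, 620, 635]
180 [431, 432, 433, 434, 491, 492, 493, 494, 599, 602, 604, 605, 606, 607, 608, 623, 624, 625, 627, 632, 635]
240 [466, 467, 468, 581, 587, 588, 589, 590, 606, 607, 608]
300 [437, 438, 439, 440, 559, 562, 565, 566, 567, 568, 585, 586, 593, 594, 595, 602, 603, 604, 620]
340 [541, 542, 547, 548, 549, 550, 551, 567, 568, 569, 592, 593, 594, 597, 598, 599]
380 [468, 469, 470, 522, 526, 528, 529, 530, 531, 547, 548, 549, 550, 551, 552, 556, 557, 558, 559, 560, 561, 562, 563]
[0.6325 0.3876 0.    ]
[0.5789 0.2885 0.    ]
[0.5183 0.1887 0.    ]
[0.645  0.3988 0.2537]
[0.6077 0.3341 0.2623]
[0.5727 0.2735 0.2747]
[0.5367 0.211  0.282 ]
[0.5111 0.1667 0.2865]
[0.4819 0.1161 0.2877]
```

```bash
cat >> h.py <<'E'
from scipy.spatial.transform import Rotation as Ro
PC=np.array([.5587,-.1417,-.19])
def w(P):
    c,s=np.cos(PC[2]),np.sin(PC[2]); P=np.array(P)/1000; return np.array([PC[0]+c*P[0]-s*P[1],PC[1]+s*P[0]+c*P[1],P[2]])
def Rt(tilt): # tool y along case +x, body leans to -x case by tilt deg
    c,s=np.cos(PC[2]),np.sin(PC[2]); ex=np.array([c,s,0]);ey=np.array([-s,c,0]);t=np.radians(tilt)
    z=np.array([0,0,-1])*np.cos(t)+ex*np.sin(t); return np.c_[ey,np.cross(z,ey),z]
def plan(pos,R,st=None):
    s=st or manip.observe(); R0=np.array(s["orientation"]); 
    d=R0.T@(np.array(pos)-s["tcp_pos"])/.5; r=Ro.from_matrix(R0.T@R).as_rotvec()/(np.pi/2)
    print("shift",d,"turn",r,"mm",np.linalg.norm(d)*500)
E
python3 - <<'E'
from h import *
print(w((-14,47,104)))
p=w((-16,47,104)); p[2]=.40
plan(p,Rt(10))
E
```

```text
[ 0.5538 -0.0929  0.104 ]
shift [-0.7803  0.6819  0.1028] turn [-0.1109 -0.0005 -0.003 ] mm 520.6715391861497
```

```bash
python3 -m crank '[[-0.48,0.42,0,-0.11,0,0,1],[-0.48,0.42,0,-0.11,0,0,1],[-0.48,0.42,0,-0.11,0,0,1],[-0.48,0.42,0,-0.11,0,0,1],[-0.48,0.42,0,-0.11,0,0,1],[-0.48,0.42,0,-0.11,0,0,1],[-0.48,0.42,0,-0.11,0,0,1],[-0.48,0.42,0,-0.11,0,0,1]]'; python3 - <<'E'
from h import *
p=w((-16,47,104)); p[2]=.40
plan(p,Rt(10))
E
```

```text
t: 2.6
tcp_pos: [0.454, 0.0796, 0.4514]
orientation: [[0.19, 0.967, 0.17], [0.982, -0.188, -0.033], [-0.0, 0.173, -0.985]]
wrist_force: [0.5, 0.5, -0.0]
gripper_width: -0.0003
shift [-0.3008  0.2361  0.1458] turn [-0.0006  0.0002 -0.001 ] mm 204.60163036301722
```

```bash
python3 -m crank '[[-0.3,0.236,0.146,0,0,0,1],[-0.3,0.236,0.146,0,0,0,1],[-0.3,0.236,0.146,0,0,0,1],[-0.3,0.236,0.146,0,0,0,1],[-0.3,0.236,0.146,0,0,0,1],[-0.3,0.236,0.146,0,0,0,1],[-0.3,0.236,0.146,0,0,0,1],[-0.3,0.236,0.146,0,0,0,1]]'; python3 - <<'E'
from h import *
s=manip.observe(); print(s["qpos"])
for n in ["scene","top","wrist"]:
    im=manip.grab_frame(n); cv2.imwrite(f"pics/{n}2.png",im[:,:,::-1])
c=manip.get_calibration("wrist")
for n in ["top","wrist","scene"]: print(n,manip.spot_in(n,"stay_knee")[:1])
# predicted plate in wrist
def wproj(P):
    q=c["rotation"].T@(P-c["origin"]); th=np.arctan2(np.hypot(q[0],q[1]),q[2]); return c["intrinsics"][:2,2]+c["intrinsics"][0,0]*th*q[:2]/np.hypot(q[0],q[1])
for P in [(-14,47,104),(-100,80,80),(-100,-80,80),(65,80,277),(65,-80,277)]: print(P,wproj(w(P)))
E
```

```text
t: 3.27
tcp_pos: [0.5508, -0.0895, 0.3993]
orientation: [[0.19, 0.967, 0.168], [0.982, -0.188, -0.032], [0.001, 0.171, -0.985]]
wrist_force: [-0.9, 0.6, 0.8]
gripper_width: 0.0002
[-0.1611  0.031   1.6756 -0.0048  1.2633  0.0316]
top []
wrist [{'location': [0.6108, -0.0787, 0.1147], 'confidence': 0.76}]
scene [{'location': [0.6065, -0.0795, 0.1133], 'confidence': 0.58}]
(-14, 47, 104) [285.9198 189.6287]
(-100, 80, 80) [214.5552 163.3141]
(-100, -80, 80) [224.705  282.5025]
(65, 80, 277) [404.9208 187.3272]
(65, -80, 277) [390.8032 359.0087]
```

View pics/wrist2.png

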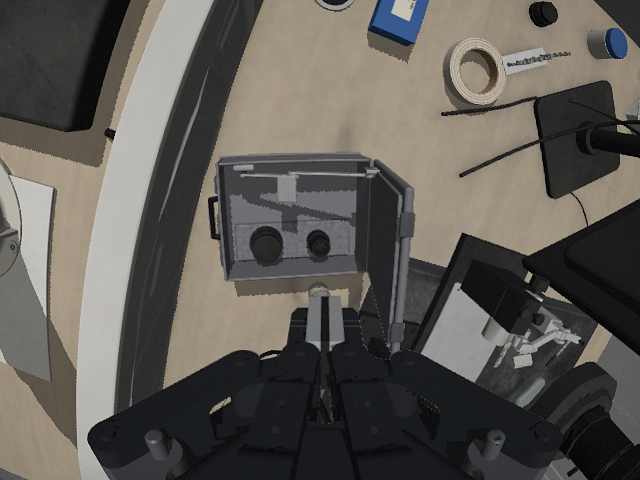

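View pics/scene2.png

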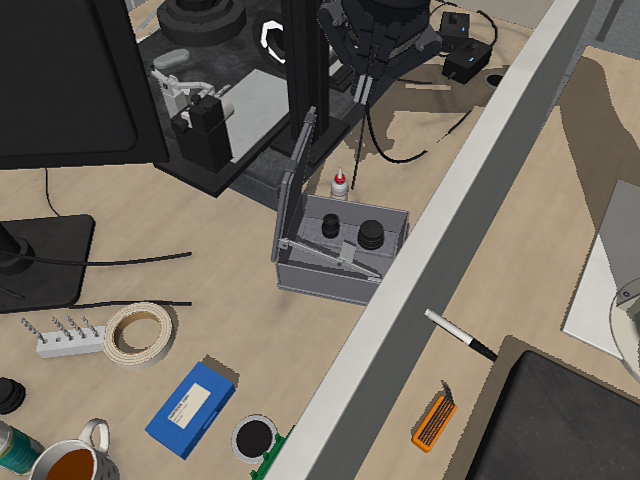

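View pics/top2.png

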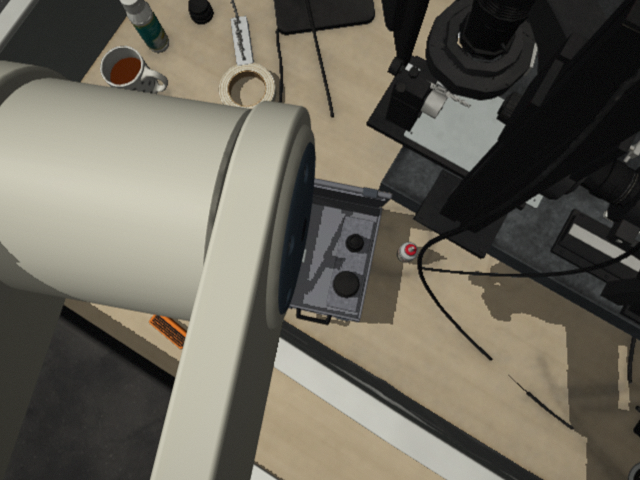

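```bash
python3 - <<'E'
from h import *
p=w((-14,47,135)); plan(p,Rt(10))
E
```

```text
shift [-0.0053 -0.0839  0.5239] turn [-0.0005 -0.     -0.0004] mm 265.31770346823214
```

```bash
python3 -m crank '[[-0.005,-0.01,0.075,0,0,0,1],[-0.005,-0.022,0.15,0,0,0,1],[-0.005,-0.034,0.225,0,0,0,1],[-0.005,-0.046,0.3,0,0,0,1],[-0.005,-0.058,0.375,0,0,0,1],[-0.005,-0.07,0.45,0,0,0,1],[-0.005,-0.084,0.524,0,0,0,1],[-0.005,-0.084,0.524,0,0,0,1]]'; python3 - <<'E'
from h import *
s=manip.observe(); print(s["wrist_force"],s["tcp_pos"])
for n in ["scene","wrist"]:
    im=manip.grab_frame(n); cv2.imwrite(f"pics/{n}3.png",im[:,:,::-1])
a=cv2.imread("pics/scene3.png")[90:320,230:450]; cv2.imwrite("pics/scene3z.png",cv2.resize(a,None,fx=2.6,fy=2.6,interpolation=cv2.INTER_CUBIC))
plan(w((-14,47,104)),Rt(10))
plan(w((-12,47,74)),Rt(10))
E
```

```text
t: 4.23
tcp_pos: [0.5488, -0.0925, 0.128]
orientation: [[0.19, 0.969, 0.158], [0.982, -0.188, -0.031], [-0.0, 0.161, -0.987]]
wrist_force: [-1.9, 0.3, 0.8]
gripper_width: 0.0001
[-1.8551  0.2687  0.803 ] [ 0.5488 -0.0925  0.128 ]
shift [ 0.001  -0.0091  0.0598] turn [-0.0025  0.0002 -0.0009] mm 30.268814259861824
shift [ 0.001  -0.0153  0.1197] turn [-0.0025  0.0002 -0.0009] mm 60.316916059972606
```

View pics/scene3z.png

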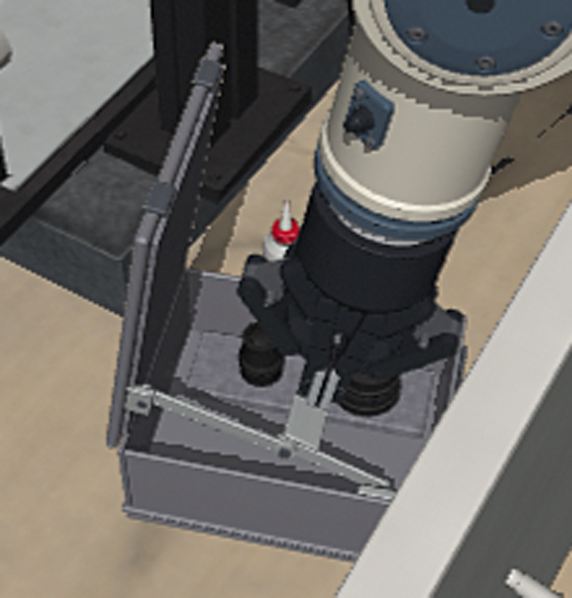

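View pics/wrist3.png

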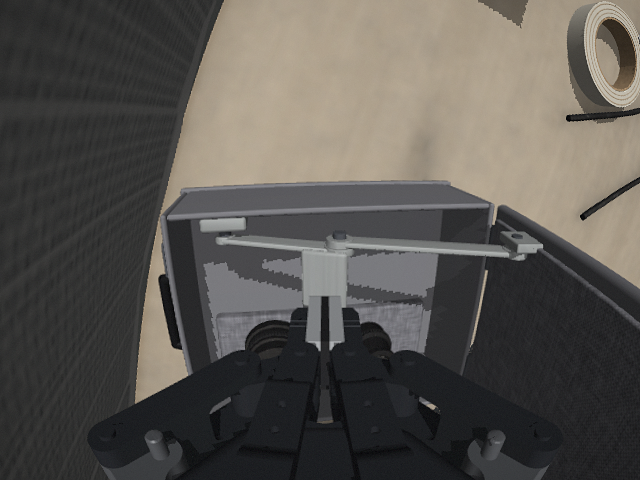

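```bash
python3 -m crank '[[0,-0.004,0.015,0,0,0,1],[0,-0.006,0.03,0,0,0,1],[0,-0.007,0.042,0,0,0,1],[0,-0.008,0.054,0,0,0,1],[0,-0.009,0.062,0,0,0,1],[0,-0.01,0.07,0,0,0,1],[0,-0.01,0.078,0,0,0,1],[0,-0.01,0.078,0,0,0,1]]'
```

```text
t: 5.0
tcp_pos: [0.5555, -0.0941, 0.0946]
orientation: [[0.191, 0.967, 0.169], [0.982, -0.188, -0.033], [-0.0, 0.172, -0.985]]
wrist_force: [-0.3, 0.1, -0.3]
gripper_width: -0.0002
```

```bash
python3 - <<'E'
from h import *
for n in ["scene","wrist"]:
    im=manip.grab_frame(n); cv2.imwrite(f"pics/{n}4.png",im[:,:,::-1])
a=cv2.imread("pics/scene4.png")[90:320,230:450]; cv2.imwrite("pics/scene4z.png",cv2.resize(a,None,fx=2.6,fy=2.6,interpolation=cv2.INTER_CUBIC))
E
```

```text
(no output)
```

View pics/scene4z.png

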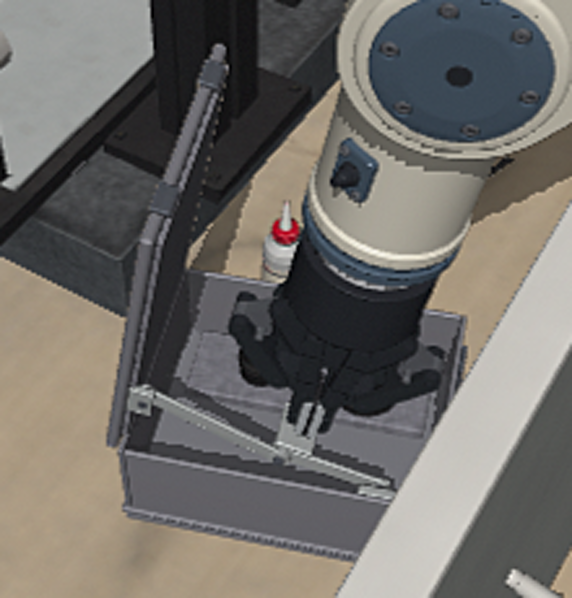

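View pics/wrist4.png

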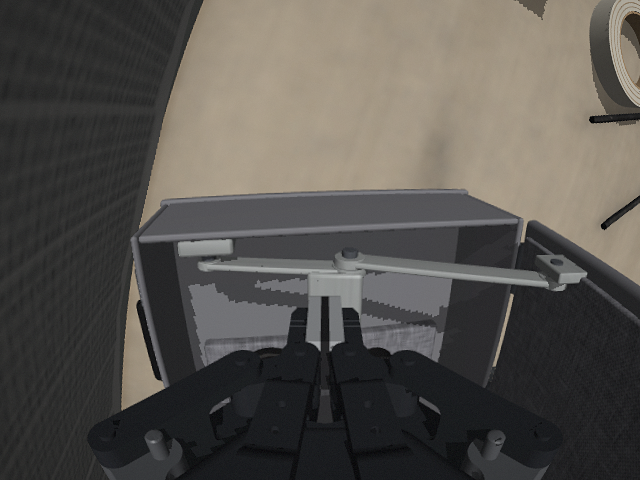

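```bash
python3 -m crank '[[0,0.002,0.008,0,0,0,1],[0,0.004,0.016,0,0,0,1],[0,0.004,0.024,0,0,0,1],[0,0.004,0.03,0,0,0,1],[0,0.004,0.036,0,0,0,1],[0,0.004,0.042,0,0,0,1],[0,0.004,0.048,0,0,0,1],[0,0.004,0.048,0,0,0,1]]';  python3 - <<'E'
from h import *
for n in ["scene","wrist"]:
    im=manip.grab_frame(n); cv2.imwrite(f"pics/{n}5.png",im[:,:,::-1])
a=cv2.imread("pics/scene5.png")[90:320,230:450]; cv2.imwrite("pics/scene5z.png",cv2.resize(a,None,fx=2.6,fy=2.6,interpolation=cv2.INTER_CUBIC))
E
```

```text
t: 5.77
tcp_pos: [0.5612, -0.0952, 0.0711]
orientation: [[0.191, 0.967, 0.168], [0.982, -0.188, -0.033], [-0.0, 0.171, -0.985]]
wrist_force: [-0.8, -0.6, -0.1]
gripper_width: -0.0001
```

View pics/scene5z.png

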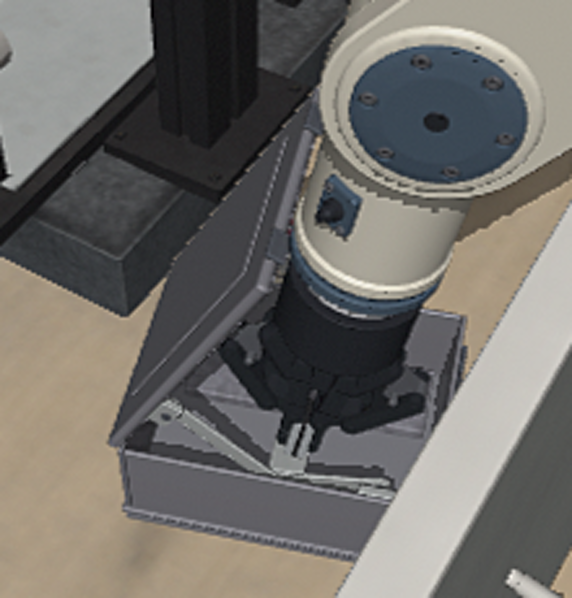

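View pics/wrist5.png

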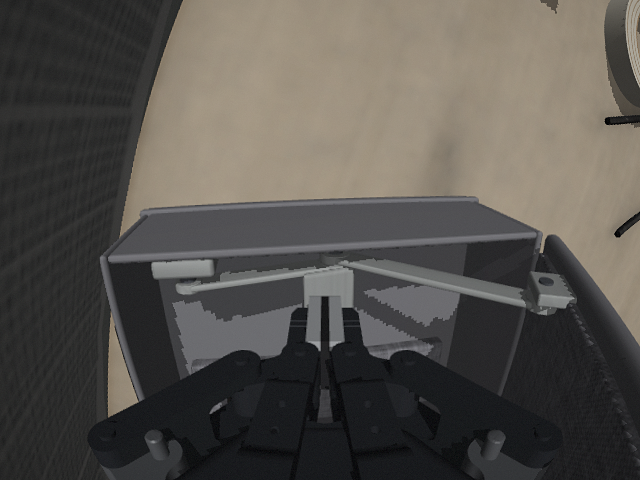

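```bash
python3 - <<'E'
from h import *
for m in (0,.15,.3,.4,.5,.6,.7,.8):
    ph=np.radians(80)-m
    for y in (80,-80):
        P=w((100-200*np.cos(ph),y,80+200*np.sin(ph))); u=proj("scene",P)[0]; print(m,y,P,(u-[230,90])*2.6)
E
```

```text
0 80 [ 0.6379 -0.0755  0.277 ] [149.8285 240.2028]
0 -80 [ 0.6077 -0.2326  0.277 ] [224.3425  40.4116]
0.15 80 [ 0.6094 -0.07    0.2696] [206.7642 259.7199]
0.15 -80 [ 0.5792 -0.2271  0.2696] [273.8095  58.0068]
0.3 80 [ 0.5823 -0.0648  0.2579] [260.5076 284.2563]
0.3 -80 [ 0.5521 -0.2219  0.2579] [320.2416  80.9834]
0.4 80 [ 0.5653 -0.0615  0.2479] [293.5763 302.8835]
0.4 -80 [ 0.5351 -0.2186  0.2479] [348.7021  98.8282]
0.5 80 [ 0.5494 -0.0584  0.2362] [323.8503 322.9143]
0.5 -80 [ 0.5191 -0.2156  0.2362] [374.6859 118.3168]
0.6 80 [ 0.5346 -0.0556  0.2229] [350.926 343.977]
0.6 -80 [ 0.5044 -0.2127  0.2229] [397.8594 139.1003]
0.7 80 [ 0.5213 -0.053   0.2083] [374.4962 365.699 ]
0.7 -80 [ 0.4911 -0.2102  0.2083] [417.966  160.8213]
0.8 80 [ 0.5095 -0.0508  0.1923] [394.3511 387.7196]
0.8 -80 [ 0.4793 -0.2079  0.1923] [434.8269 183.1256]
```

```bash
python3 - <<'E'
from h import *
for p in [(-22,47,92),(-34,40,115),(-50,0,130),(-52,-5,160)]: plan(w(p),Rt(10))
E
```

```text
shift [ 0.0017 -0.024  -0.0459] turn [-0.0013  0.0002 -0.0012] mm 25.91833813990908
shift [-0.0124 -0.0397 -0.0954] turn [-0.0013  0.0002 -0.0012] mm 52.01595547948066
shift [-0.0924 -0.0659 -0.1304] turn [-0.0013  0.0002 -0.0012] mm 86.4420661008865
shift [-0.1024 -0.0595 -0.1902] turn [-0.0013  0.0002 -0.0012] mm 112.03382089504575
```

```bash
python3 -m crank '[[0,-0.008,-0.02,0,0,0,1],[0,-0.024,-0.046,0,0,0,1],[-0.01,-0.04,-0.095,0,0,0,1],[-0.04,-0.05,-0.11,0,0,0,1],[-0.09,-0.066,-0.13,0,0,0,1],[-0.1,-0.06,-0.17,0,0,0,1],[-0.1,-0.06,-0.19,0,0,0,1],[-0.1,-0.06,-0.19,0,0,0,1]]';  python3 - <<'E'
from h import *
for n in ["scene"]:
    im=manip.grab_frame(n); cv2.imwrite(f"pics/{n}6.png",im[:,:,::-1])
a=cv2.imread("pics/scene6.png")[90:320,230:450]; cv2.imwrite("pics/scene6z.png",cv2.resize(a,None,fx=2.6,fy=2.6,interpolation=cv2.INTER_CUBIC))
E
```

```text
t: 6.53
tcp_pos: [0.5079, -0.1361, 0.163]
orientation: [[0.192, 0.966, 0.173], [0.981, -0.189, -0.034], [-0.0, 0.176, -0.984]]
wrist_force: [0.3, 0.0, 0.9]
gripper_width: -0.0002
```

View pics/scene6z.png

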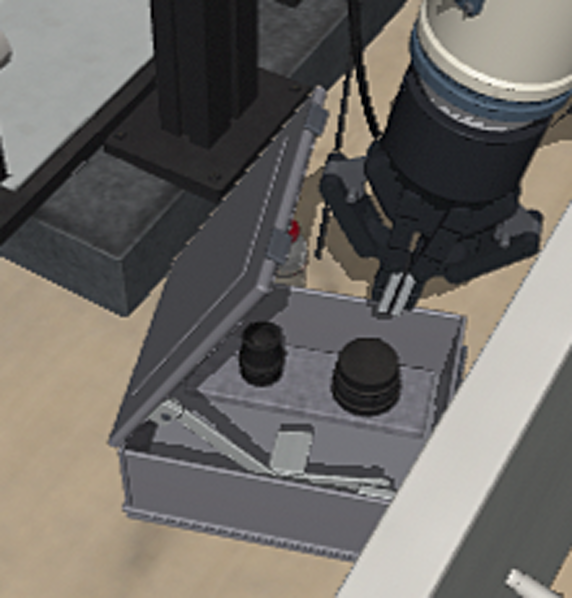

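```bash
python3 - <<'E'
from h import *
for p in [(-52,-5,300),(-30,0,390),(80,15,390)]: plan(w(p),Rt(0))
for uv in [(480,40),(410,80),(560,60)]: print([onz("top",uv,z) for z in (.2,.4)])
E
```

```text
shift [-0.0027  0.0473 -0.2727] turn [ 0.112   0.0002 -0.0015] mm 138.39028849388802
shift [ 0.0074  0.1221 -0.4422] turn [ 0.112   0.0002 -0.0015] mm 229.41601937113913
shift [ 0.0379  0.3387 -0.4037] turn [ 0.112   0.0002 -0.0015] mm 264.1653539182419
[array([ 0.8838, -0.3815,  0.2   ]), array([ 0.7651, -0.3209,  0.4   ])]
[array([ 0.817 , -0.2718,  0.2   ]), array([ 0.7164, -0.2411,  0.4   ])]
[array([ 0.8499, -0.5024,  0.2   ]), array([ 0.7404, -0.409 ,  0.4   ])]
```

```bash
python3 -m crank '[[0,0.012,-0.07,0,0,0,1],[0,0.025,-0.14,0.03,0,0,1],[0,0.036,-0.21,0.06,0,0,1],[0,0.047,-0.273,0.09,0,0,1],[0,0.07,-0.35,0.112,0,0,1],[0,0.12,-0.44,0.112,0,0,1],[0,0.12,-0.44,0.112,0,0,1],[0,0.12,-0.44,0.112,0,0,1]]';  python3 - <<'E'
from h import *
for n in ["scene","top","wrist"]:
    im=manip.grab_frame(n); cv2.imwrite(f"pics/{n}7.png",im[:,:,::-1])
print(manip.observe()["qpos"])
for p in [(85,15,390),(80,15,225)]: plan(w(p),Rt(0))
E
```

```text
t: 7.25
tcp_pos: [0.5301, -0.1394, 0.3895]
orientation: [[0.19, 0.982, 0.002], [0.982, -0.19, -0.001], [-0.0, 0.002, -1.0]]
wrist_force: [-0.8, 0.1, -0.7]
gripper_width: 0.0002
[-0.2605  0.1176  1.6011 -0.0002  1.4295 -0.0691]
shift [ 0.037   0.2338 -0.012 ] turn [-0.0042 -0.0002 -0.0009] mm 118.51723240264437
shift [0.0369 0.226  0.3181] turn [-0.0042 -0.0002 -0.0009] mm 195.96381396883865
```

View pics/wrist7.png

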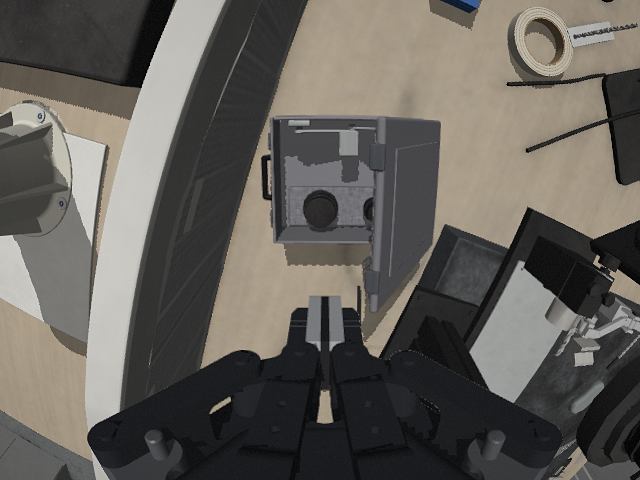

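View pics/scene7.png

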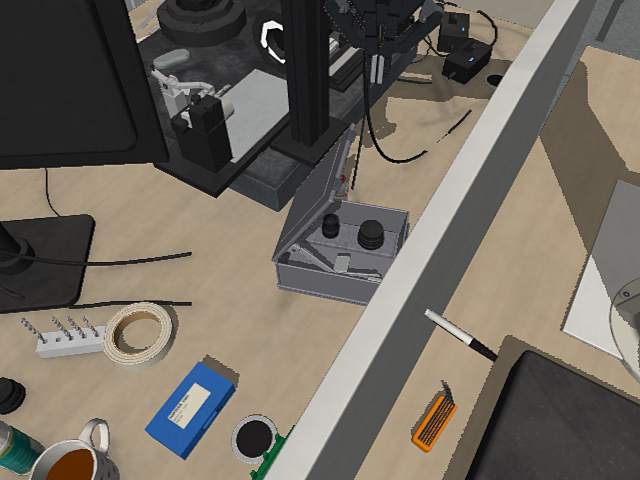

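```bash
python3 -m crank '[[0.02,0.06,0,0,0,0,1],[0.04,0.12,0,0,0,0,1],[0.05,0.18,0,0,0,0,1],[0.05,0.235,0,0,0,0,1],[0.05,0.235,0.08,0,0,0,1],[0.05,0.23,0.16,0,0,0,1],[0.05,0.23,0.23,0,0,0,1],[0.05,0.23,0.23,0,0,0,1]]';  python3 - <<'E'
from h import *
for n in ["scene","wrist"]:
    im=manip.grab_frame(n); cv2.imwrite(f"pics/{n}8.png",im[:,:,::-1])
E
```

```text
t: 8.07
tcp_pos: [0.6394, -0.1356, 0.2616]
orientation: [[0.191, 0.981, -0.018], [0.982, -0.191, 0.004], [0.0, -0.019, -1.0]]
wrist_force: [-1.6, 0.3, -0.8]
gripper_width: -0.0002
```

View pics/wrist8.png

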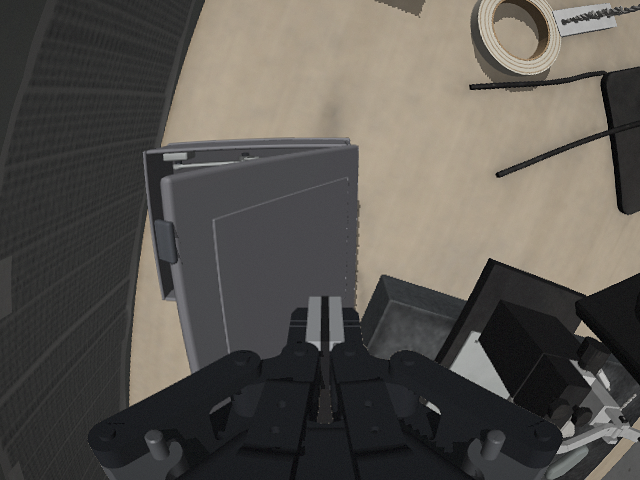

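View pics/scene8.png

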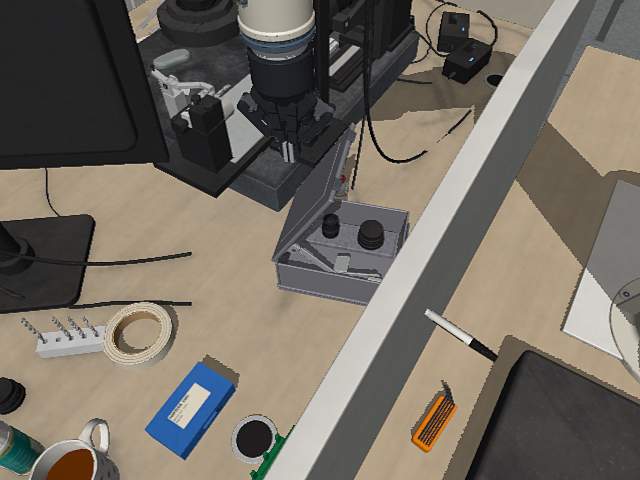

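```bash
python3 - <<'E'
from h import *
Y=24
P=[(60,240)]
for ph in (62,56,50,45,40,35,30,25,20,15,10,5,0):
    a=np.radians(ph); P.append((100-170*np.cos(a)+8*np.sin(a)+14.5,80+170*np.sin(a)+8*np.cos(a)))
for x,z in P: print(round(x),round(z),end=" "); plan(w((x,Y,z)),Rt(0))
E
```

```text
60 240 shift [ 0.0057 -0.044   0.0603] turn [-0.0051 -0.0001 -0.0012] mm 37.44189245667873
42 234 shift [ 0.0056 -0.0804  0.0729] turn [-0.0051 -0.0001 -0.0012] mm 54.34087921976968
26 225 shift [ 0.0056 -0.1117  0.09  ] turn [-0.0051 -0.0001 -0.0012] mm 71.76907407036343
11 215 shift [ 0.0055 -0.1409  0.1103] turn [-0.0051 -0.0001 -0.0012] mm 89.53466168410627
0 206 shift [ 0.0055 -0.1636  0.1295] turn [-0.0051 -0.0001 -0.0012] mm 104.3655983226826
-11 195 shift [ 0.0054 -0.1845  0.1506] turn [-0.0051 -0.0001 -0.0012] mm 119.11370870043214
-20 184 shift [ 0.0054 -0.2035  0.1734] turn [-0.0051 -0.0001 -0.0012] mm 133.71261845559934
-29 172 shift [ 0.0053 -0.2204  0.1978] turn [-0.0051 -0.0001 -0.0012] mm 148.11162568127676
-36 159 shift [ 0.0053 -0.2351  0.2236] turn [-0.0051 -0.0001 -0.0012] mm 162.26878884862754
-43 146 shift [ 0.0053 -0.2476  0.2506] turn [-0.0051 -0.0001 -0.0012] mm 176.14749799641228
-48 132 shift [ 0.0053 -0.2576  0.2785] turn [-0.0051 -0.0001 -0.0012] mm 189.71465934104725
-52 117 shift [ 0.0052 -0.2651  0.3073] turn [-0.0051 -0.0001 -0.0012] mm 202.93968501163286
-54 103 shift [ 0.0052 -0.2702  0.3365] turn [-0.0051 -0.0001 -0.0012] mm 215.79390995266408
-56 88 shift [ 0.0052 -0.2726  0.3661] turn [-0.0051 -0.0001 -0.0012] mm 228.25024728523832
```

```bash
python3 -m crank '[[0,-0.03,0.04,0,0,0,1],[0,-0.045,0.06,0,0,0,1],[0,-0.08,0.073,0,0,0,1],[0,-0.11,0.09,0,0,0,1],[0,-0.14,0.11,0,0,0,1],[0,-0.164,0.13,0,0,0,1],[0,-0.185,0.15,0,0,0,1],[0,-0.185,0.15,0,0,0,1]]';  python3 - <<'E'
from h import *
for n in ["scene"]:
    im=manip.grab_frame(n); cv2.imwrite(f"pics/{n}9.png",im[:,:,::-1])
Y=24
for ph in (35,30,25,20,15,10,5,0,-1):
    a=np.radians(ph); plan(w((100-170*np.cos(a)+8*np.sin(a)+14.5,Y,80+170*np.sin(a)+8*np.cos(a))),Rt(0))
E
```

```text
t: 8.83
tcp_pos: [0.5528, -0.119, 0.1983]
orientation: [[0.191, 0.982, -0.003], [0.982, -0.191, 0.001], [0.0, -0.003, -1.0]]
wrist_force: [-0.6, 0.2, -0.7]
gripper_width: -0.0002
shift [ 0.0057 -0.023   0.0299] turn [-0.0008  0.     -0.0013] mm 19.09934777592609
shift [ 0.0057 -0.0401  0.0542] turn [-0.0008  0.     -0.0013] mm 33.84302680616602
shift [ 0.0057 -0.055   0.0799] turn [-0.0008  0.     -0.0013] mm 48.58892640553747
shift [ 0.0056 -0.0676  0.1068] turn [-0.0008  0.     -0.0013] mm 63.26242218385944
shift [ 0.0056 -0.0778  0.1347] turn [-0.0008  0.     -0.0013] mm 77.82422779347216
shift [ 0.0056 -0.0856  0.1633] turn [-0.0008  0.     -0.0013] mm 92.2424906253955
shift [ 0.0056 -0.0908  0.1926] turn [-0.0008  0.     -0.0013] mm 106.48789737889916
shift [ 0.0056 -0.0935  0.2221] turn [-0.0008  0.     -0.0013] mm 120.53236280310006
shift [ 0.0056 -0.0937  0.2281] turn [-0.0008  0.     -0.0013] mm 123.31472975515628
```

View pics/scene9.png

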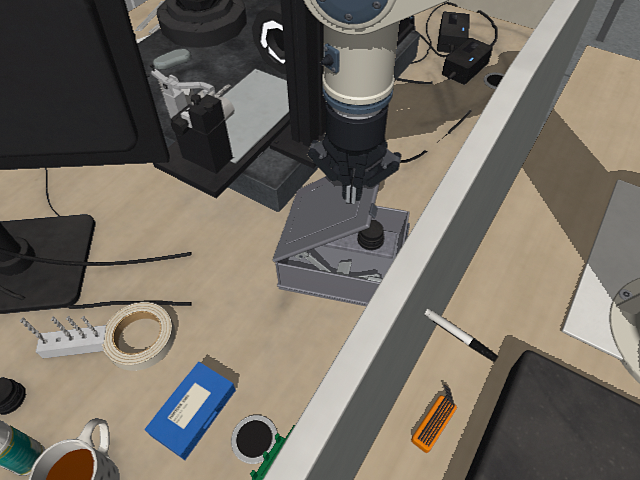

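Lid follows the fingers and is about halfway. Continue on the arc.

```bash
python3 -m crank '[[0,-0.023,0.03,0,0,0,1],[0,-0.04,0.054,0,0,0,1],[0,-0.055,0.08,0,0,0,1],[0,-0.068,0.107,0,0,0,1],[0,-0.078,0.135,0,0,0,1],[0,-0.086,0.163,0,0,0,1],[0,-0.091,0.19,0,0,0,1],[0,-0.093,0.21,0,0,0,1]]';  python3 - <<'E'
from h import *
for n in ["scene"]:
    im=manip.grab_frame(n); cv2.imwrite(f"pics/{n}10.png",im[:,:,::-1])
print(manip.observe()["wrist_force"])
E
```

```text
t: 9.55
tcp_pos: [0.5097, -0.1107, 0.0931]
orientation: [[0.191, 0.982, -0.001], [0.982, -0.191, 0.0], [-0.0, -0.001, -1.0]]
wrist_force: [-0.5, -0.5, 0.9]
gripper_width: -0.0001
[-1.1641  0.5389 -1.3344]
```

View pics/scene10.png

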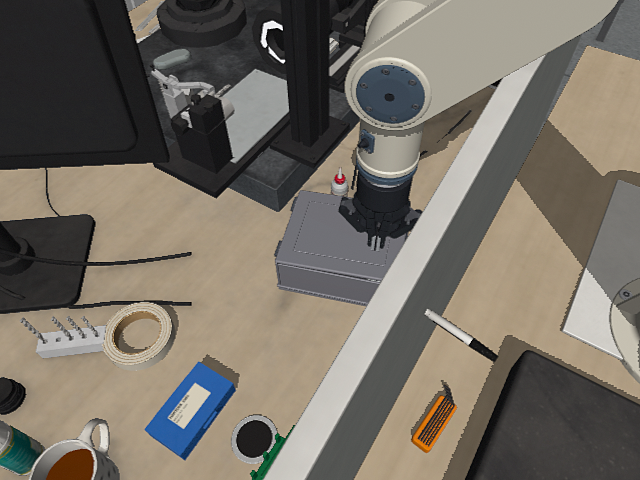

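```bash
python3 -m crank '[[0,0,0.004,0,0,0,1],[0,0,0.008,0,0,0,1],[0,0,0.011,0,0,0,1],[0,0,0.013,0,0,0,1],[0,0,0.013,0,0,0,1],[0,0,0.013,0,0,0,1],[0,0,0.013,0,0,0,1],[0,0,0.013,0,0,0,1]]'
```

```text
t: 10.27
tcp_pos: [0.5093, -0.1106, 0.0879]
orientation: [[0.191, 0.982, -0.001], [0.982, -0.191, 0.0], [-0.0, -0.001, -1.0]]
wrist_force: [-4.4, 1.1, 15.2]
gripper_width: -0.0001
```

```bash
python3 -m crank '[[0,0,-0.04,0,0,0,1],[0,0,-0.1,0,0,0,1],[0,0,-0.17,0,0,0,1],[0,0,-0.24,0,0,0,1],[0,0,-0.31,0,0,0,1],[0,0,-0.38,0,0,0,1],[0,0,-0.4,0,0,0,1],[0,0,-0.4,0,0,0,1]]'; python3 -m crank '[[0.08,-0.05,-0.1,0,0,0,1],[0.16,-0.1,-0.2,0,0,0,1],[0.24,-0.15,-0.2,0,0,0,1],[0.32,-0.2,-0.2,0,0,0,1],[0.4,-0.2,-0.2,0,0,0,1],[0.4,-0.2,-0.2,0,0,0,1],[0.4,-0.2,-0.2,0,0,0,1],[0.4,-0.2,-0.2,0,0,0,1]]';  python3 - <<'E'
from h import *
for n in ["scene","top"]:
    im=manip.grab_frame(n); cv2.imwrite(f"pics/{n}11.png",im[:,:,::-1]); print(manip.spot_in(n,"oil_bottle")[:1],manip.spot_in(n,"case_lid")[:1])
s=manip.observe();print(s["t"],s["wrist_force"],s["dq"])
E
```

```text
t: 10.93
tcp_pos: [0.5106, -0.1109, 0.2899]
orientation: [[0.191, 0.982, 0.004], [0.982, -0.191, -0.001], [-0.0, 0.004, -1.0]]
wrist_force: [-0.4, 0.3, 0.4]
gripper_width: -0.0004
t: 11.6
tcp_pos: [0.4483, 0.1071, 0.3853]
orientation: [[0.187, 0.982, -0.004], [0.982, -0.187, 0.001], [-0.0, -0.004, -1.0]]
wrist_force: [-0.6, -0.3, 0.4]
gripper_width: -0.0002
[{'location': [0.5724, -0.2763, 0.0538], 'confidence': 0.81}] [{'location': [0.5636, -0.1341, 0.0956], 'confidence': 0.78}]
[{'location': [0.5613, -0.2787, 0.0552], 'confidence': 0.87}] []
11.9 [-0.5302 -0.847  -0.4405] [ 0.0026 -0.0024 -0.0046  0.0024  0.0036  0.0032]
```

View pics/scene11.png

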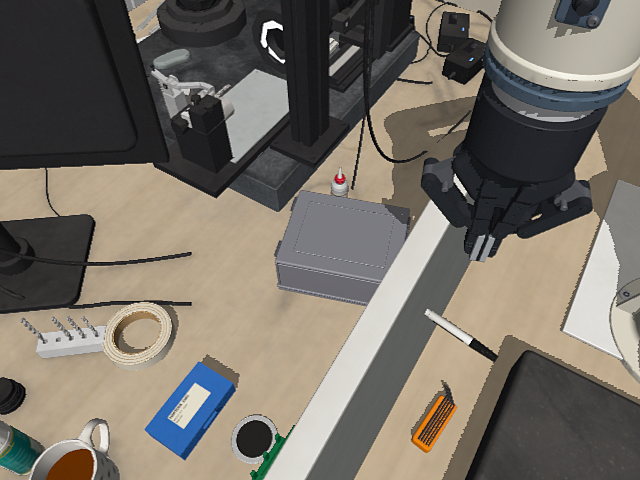

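View pics/top11.png

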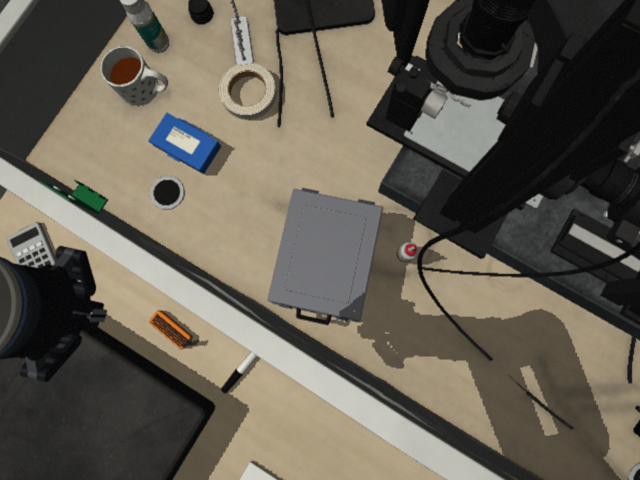

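The pictures show the lid flat on the case, the bottle upright at the same pixel in the top view, about (408,251), and the arm clear of everything.

```bash
python3 -c "
from plant import manip
print(manip.job_done())"
```

```text
the job is handed in; nothing more can be done
None
```

The stay was broken with the lid still up, the lid is fully shut, and the job was handed in at about 12 s. No verdict was reported.

- **Breaking the stay:** I pressed the thumb plate down with closed fingers until the fingertips were at 71 mm, against the plate's starting 104 mm. The knee folded and stayed folded. I estimate from the scene picture that the lid had dropped about 0.3 rad by then. That is more than the 0.15 the task gave for 25 mm, but well under the 0.7 limit. I could not read either joint directly.
- **Closing the lid:** I pushed the lid's outer face down along its arc. It stopped with the fingertips at 87.9 mm, against the 88 mm given for shut, while pressing at about 15 N.
- **Last checks:**
  - Both cameras show the lid flat.
  - The bottle is upright, with its detected position within 5 mm of the first readings.
  - The arm is at rest and touching nothing, with wrist force around 1 N.
- **Measurements that disagreed:**
  - My first estimates of the partition wall's height from the two fixed cameras scattered widely; the wrist camera gave about 0.28 m, so I crossed it with the fingertips well above that.
  - The detector put the stay's knee about 55 mm off the plate position I used, which the wrist picture confirmed to within about 2 pixels.
  - The detector did not find the lid in the final top view, though it shows there plainly.

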